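# Spin the outboard flywheel and stop it on its timing mark

## Task

This outboard's crank has new bearings: with closed fingertips against a lug of the starter cup, flick the flywheel clockwise (seen from above) and let it run untouched for at least two full turns to see that it runs free. Then, leaving the lugs alone, brake it in one go with a fingertip on the smooth ring of the flywheel so that it stops with its white mark at the yellow pointer; it must not come to rest anywhere else first. Finish while still pressing that fingertip lightly on the flywheel to hold it for fitting the barrel; pinch nothing, and leave the other parts where they lie.

Things in the scene. Friction and masses are not known exactly. Their poses are not given: they have to be found in the camera images.
- crank (a joint): turn of crank, flywheel and starter cup in rad, growing clockwise seen from above and counting on over whole turns; the mark stands at the pointer at every multiple of 2 pi. Starts at rest between -5.6 and -0.6. Runs free (about 0.005 kg m2): left alone it slows from 4 to 3 rad/s in about 4 s, from 2 to 1 in 8 s, from 2 to rest in 26 s; a fingertip pressing some newtons stops it almost at once
- flywheel: dark iron flywheel lying flat on top of the crankcase, a disc 176 mm across and 28 mm thick whose smooth flat top lies 174 mm above the bench. Origin on the axis at its underside, z up, x towards the white mark; it turns with the crank and cannot be lifted off. The smooth ring of its top between the starter cup (radius 51 mm) and the edge (radius 88 mm) is free to be touched
- starter_cup: grey steel starter cup bolted on the flywheel and turning with it: a disc 102 mm across and 4 mm thick on the flywheel's top, with two upright lugs opposite each other. Origin on the axis at the flywheel's top, x towards the white mark. In its middle the crank nut stands up 18 mm above the flywheel's top, 28 mm across
- lug_left (a point): middle of the top of one starter-cup lug, 44 mm from the axis on the cup's +y side; the lug is 12 mm along the radius, 14 mm along the direction of turning, and its top is 20 mm above the flywheel's top
- lug_right (a point): the same on the other lug, 44 mm from the axis on the cup's -y side
- hub (a point): point on the crank's axis at the level of the flywheel's flat top
- mark (a point): outer end of the white mark, a painted radial stripe 6 mm wide, at the edge of the flywheel's top, 88 mm from the axis
- pointer (a point): the fixed spot at the flywheel's edge, level with its top and 88 mm from the axis, which the tip of the yellow pointer points at; the pointer stands on the crankcase 2 mm outside the rim, is 22 mm wide, reaches 106 mm from the axis and rises no more than 3 mm above the flywheel's top
- crankcase: cast-aluminium crankcase on a blue base plate 200 by 170 mm bolted to the bench; fixed. Origin on the crank axis at bench level, z up, x towards the pointer, open barrel flange with four studs on its +y side
- spanner: steel combination spanner with red handle, 235 mm long along x, 11 mm high, loose on the bench, to be left alone. Origin below its middle
- grille: bronze water intake grille, 110 by 70 by 8 mm, loose on the bench, to be left alone. Origin below its middle
- grommet: black rubber exhaust grommet, 62 mm across and 22 mm high, loose on the bench, to be left alone. Origin below its middle
- bracket: cast-aluminium tilt bracket, 120 by 70 mm and 66 mm high, loose on the bench, to be left alone. Origin below its middle
- spark_plug: spark plug lying on the bench, 70 mm long, 19 mm high, to be left alone. Origin below its middle
- piston: aluminium piston, 54 mm across and 50 mm high, standing loose on the bench, to be left alone. Origin below its middle
- barrel: cast-aluminium cylinder barrel, 92 by 90 mm and 80 mm high, standing loose on the bench, to be left alone. Origin below its middle

How it is judged:
By the outcome, as a careful person would: the job done as asked, in the order asked, and still so for the second after the job is handed in, while the arm keeps its last pose, push and grip.
It also fails if it takes over 61 s, if anything falls off the work surface, if the arm or the gripper's body presses on something with over 40 N, if the wrist force passes 120 N, or if a joint passes its speed limit or range.

## Robot

A 7-joint arm with a two-finger parallel gripper is mounted at the origin on the work surface. World frame = base frame: x ahead of the robot, y to its left, z up, the work surface at z = 0. Lengths are in m, angles in rad, forces in N, time in s.
With the tool pointing down it reaches from about 0.35 to 0.9 m from the base axis. Payload 7.2 kg.
Tool frame: the origin (TCP) lies between the finger pads; the fingertips stand 25 mm ahead of it and the grasp point (between the pads) lies 6 mm ahead of it; x points along the fingers, y is the direction in which the jaws open and shut, and the axes are right-handed (so a half turn about x gives the same grasp; the last joint's range is limited). The gripper opens to 88 mm and grips with 3 to 60 N. Pads are 20 mm wide; open, the fingers measure 115 mm over their backs; the gripper's body (75 mm by 178 mm) begins 61 mm behind the grasp point.
Start: joints at [-1.291, 0.411, -0.013, 1.596, 0.006, 1.134, -0.082], TCP at [0.213, 0.588, 0.248] pointing down, gripper open.
Joint ranges: [-2.95, 2.95], [-0.29, 1.99], [-1.47, 1.44], [0.14, 2.54], [-1.03, 4.17], [0.13, 1.85], [-2.86, 2.86]. Speed limits (rad/s): [2.39, 2.39, 3.01, 3.01, 3.14, 3.14, 3.14].

## Interface

Orientations are given as [roll, pitch, yaw] about the fixed x, y, z axes, in that order (R = Rz(yaw) Ry(pitch) Rx(roll)).
In Python, from cell import observe, read_camera, camera_info, bot gives the robot as it stands.
- The arm moves only by the tool send_rows, never from a script. Its argument "increments" is a list that holds one entry, the list of rows, each a list of 5 numbers: the opening, from 0 (shut) to 1 (fully open), then the shift along the world's x, y, z in cm, then the turn about the world's z in rad. In form: [[[gripper, dx, dy, dz, turn], ...]]. A call has 1 to 20 rows; each row shifts and turns the pose as measured when the row begins; what a row does not reach is not made up. A row lasts 1/10 s, in which the tool goes at most 50 mm and 8.59 degrees, less where a joint would pass 70% of its speed; a pose out of reach is approached as far as the arm can. A call with a gripper value outside its range is refused whole. The fingers move at their own pace and stop on an object; "newtons" is the grip in N (left out, the last holds). Time passes only in rows, so rows that do not move let the fingers close. It gives the time, the measured TCP pose, the force and the opening at its end, in the units of the state.
- observe(): the state, without advancing time (a new reading comes with each control period).
- read_camera(name): name is "scene" or "top" or "wrist"; returns (picture, depth): 420x560x3 uint8, red, green, blue; 420x560 float32, m along the optical axis (not along the pixel's ray), 0 where there is no reading.
- camera_info(name): a dict with "vfov" (degrees; the focal length in pixels is half the picture's height over the tangent of half this angle, whatever the lens; pixels are square), "cx", "cy" (the principal point, pixels), "R" (3x3) and "t" (3): a world point X has camera coordinates R X + t; the wrist camera has in their place "mount" (4x4, takes a point from camera to tool coordinates, whose origin is the TCP and whose axes are the tool frame's). Camera axes: x right, y down, z forward; pixel columns grow to the right and rows downward; lengths in m; the calibration is good to about 2 mm. A picture is of the moment at which its call begins: read the wrist's pose just before it. camera_info takes no time and is no camera call.
- bot.finish_job(): hands the job in, once; it reports no verdict.
The state is a dict: "time_s": time; "joints": joint angles; "joint_velocities": joint speeds; "joint_efforts": joint torques, N m; "tcp_pos": TCP position; "orientation": TCP orientation; "wrist_force": force on the tool from outside, world axes, zero at the start; "wrist_torque": the same for the moment, N m; "gripper_width": finger opening in m.
Only numpy, scipy, OpenCV 4.12 (cv2) and the standard library are available. Lean on these libraries where they do the work, as an engineer would, in place of code of your own. Each camera call takes 0.05 s, during which the arm holds its last target.

## Working session

There is one attempt and no reset: what is moved stays moved. The work goes in short steps, Python scripts to look and compute and a tool call to move; the robot and the scene stay as the last step left them, time stands still between calls to the robot, and variables do not carry over. Pictures are saved under pics/ and viewed, and the job is handed in when it is done.

Besides the shell and the picture viewer there is one more tool, called after ">>>" by a JSON object that holds its "fn" and its "kwargs". send_rows: Moves the arm, as the interface text tells. Its arguments: {"type":"object","properties":{"increments":{"type":"array","items":{"type":"array","items":{"type":"array","items":{"type":"number"}}}},"newtons":{"type":"number"}},"required":["increments"]}

```bash
ls; mkdir -p pics; python3 - <<'E'
from cell import observe, read_camera, camera_info, bot
import cv2
s=observe();print(s)
for n in ("scene","top"):
    p,d=read_camera(n);cv2.imwrite(f"pics/{n}0.png",p[:,:,::-1]);i=camera_info(n);print(n,i)
print(camera_info("wrist"))
E
```

```text
pics
{'time_s': 0.0, 'joints': array([-1.29124192,  0.41189861, -0.01271609,  1.59701969,  0.00561411,
        1.13429622, -0.08220898]), 'joint_velocities': array([ 0.00275138, -0.00019697, -0.00134876, -0.00140798,  0.00119038,
        0.00081726,  0.00148951]), 'joint_efforts': array([-1.04978273e-03, -5.87942290e+01,  6.41798247e-01, -2.91076863e+01,
       -5.36015024e-02,  1.82713266e-02,  1.34829011e-04]), 'tcp_pos': array([0.21287522, 0.58714578, 0.2468198 ]), 'orientation': array([-1.49289614,  1.56921017, -1.84062531]), 'wrist_force': array([0.72569936, 0.14797994, 0.31958556]), 'wrist_torque': array([-0.03200201, -0.03308926,  0.02091568]), 'gripper_width': 0.08828157090608262}
scene {'vfov': 45.15701050090783, 'cx': 286.44552238679097, 'cy': 198.14704185145678, 'R': array([[ 0.84937646,  0.5277667 ,  0.00468377],
       [ 0.40221486, -0.64151902, -0.65320483],
       [-0.34173503,  0.55670069, -0.75716677]]), 't': array([-0.47696517, -0.10583388,  1.77805726])}
top {'vfov': 45.33402828999504, 'cx': 282.4559812081275, 'cy': 205.981096744376, 'R': array([[-0.01997606, -0.99976649,  0.00824141],
       [-0.98921986,  0.01856793, -0.14525597],
       [ 0.14506903, -0.0110542 , -0.98935978]]), 't': array([0.00465653, 0.54200847, 1.28104116])}
{'vfov': 59.034245953495166, 'cx': 282.90281439876156, 'cy': 210.69315152377735, 'mount': array([[ 1.17145399e-03, -3.05471628e-01,  9.52200458e-01,
        -1.38233551e-01],
       [ 9.99999118e-01, -2.38810628e-04, -1.30687065e-03,
         8.36579595e-04],
       [ 6.26607494e-04,  9.52201149e-01,  3.05471079e-01,
        -8.54271473e-02],
       [ 0.00000000e+00,  0.00000000e+00,  0.00000000e+00,
         1.00000000e+00]])}
```

View pics/scene0.png

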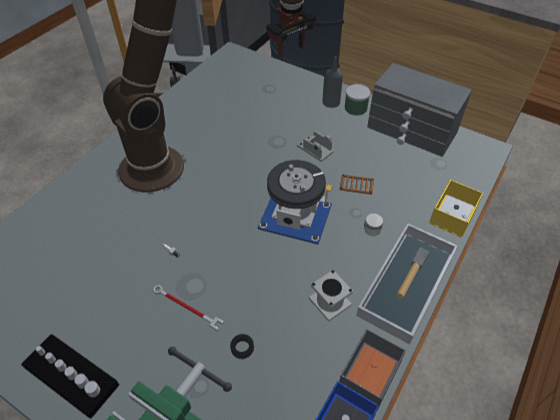

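View pics/top0.png

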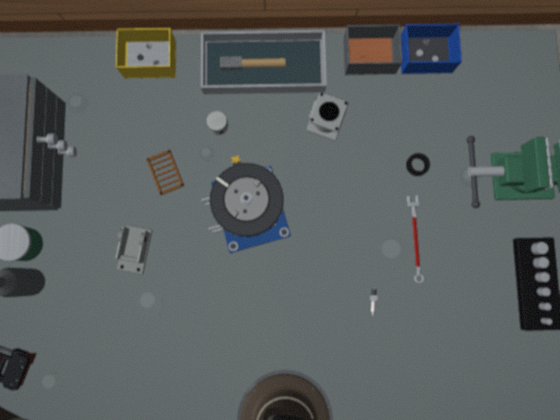

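The top view shows the hub near (246,198), the yellow pointer near (236,160) and the white mark near (222,182). I'll enlarge it.

```bash
cat > h.py <<'E'
import numpy as np,cv2
from cell import observe, read_camera, camera_info, bot
def K(i):
    f=210/np.tan(np.radians(i['vfov']/2));return f
def ray_z(i,u,v,z):
    f=K(i);R=np.array(i['R']);t=np.array(i['t'])
    d=R.T@np.array([(u-i['cx'])/f,(v-i['cy'])/f,1]);c=-R.T@t
    return c+d*(z-c[2])/d[2]
def proj(i,X):
    f=K(i);c=np.array(i['R'])@np.array(X)+i['t'];return c[0]/c[2]*f+i['cx'],c[1]/c[2]*f+i['cy']
E
python3 - <<'E'
import cv2
p=cv2.imread('pics/top0.png');cv2.imwrite('pics/topc.png',cv2.resize(p[145:260,195:305],None,fx=5,fy=5,interpolation=cv2.INTER_CUBIC))
p=cv2.imread('pics/scene0.png');cv2.imwrite('pics/scenec.png',cv2.resize(p[145:245,250:350],None,fx=6,fy=6,interpolation=cv2.INTER_CUBIC))
E
```

```text
(no output)
```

View pics/topc.png

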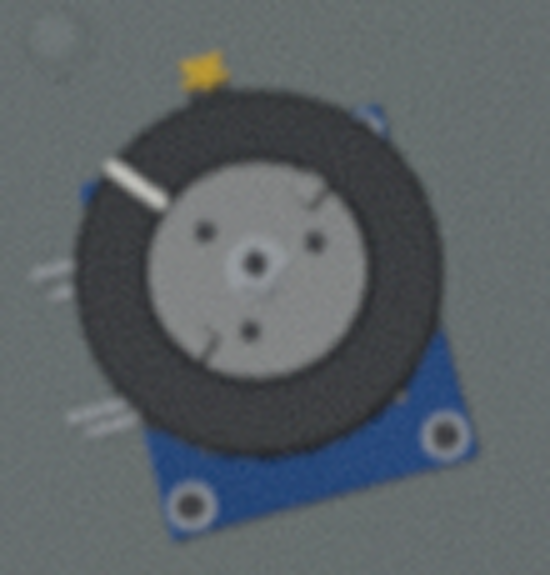

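View pics/scenec.png

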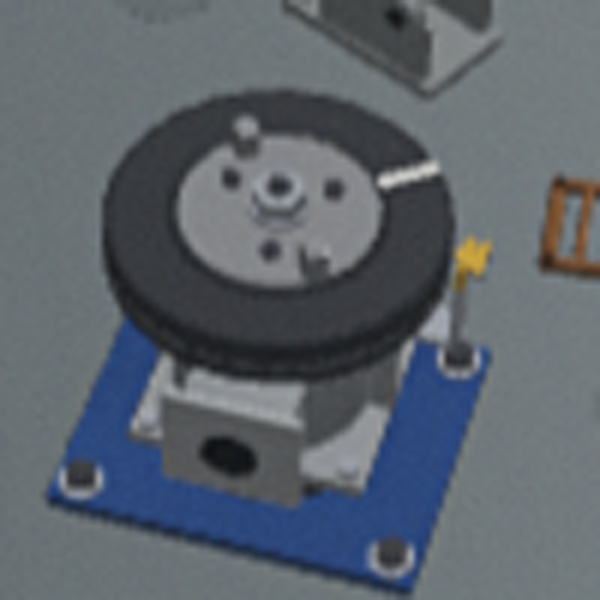

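```bash
python3 - <<'E'
from h import *
i=camera_info('top')
def px(x,y): return (x+.5)/5-.5+195,(y+.5)/5-.5+145
for n,x,y,z in [('cupc',258,271,.178),('nut',255,264,.192),('rimL',75,270,.174),('rimR',442,270,.174),('rimT',265,88,.174),('mark',107,162,.174),('markin',166,205,.174),('ptr',205,88,.174),('star',205,72,.174),('lugR',322,195,.194),('lugL',210,345,.194)]:
    print(n,ray_z(i,*px(x,y),z).round(4))
# fit rim using dark mask
p=cv2.imread('pics/top0.png')
c=camera_info('scene')
def sp(x,y): return (x+.5)/6-.5+250,(y+.5)/6-.5+145
for n,x,y,z in [('nut',280,187,.192),('mark',439,166,.174),('markin',378,184,.174),('lugA',246,130,.194),('lugB',316,255,.194),('star',474,256,.174),('startip',458,265,.174)]:
    print(n,ray_z(c,*sp(x,y),z).round(4))
s=observe()
from scipy.spatial.transform import Rotation as Ro
print(Ro.from_euler('xyz',s['orientation']).as_matrix().round(3))
E
```

```text
cupc [0.5404 0.0806 0.178 ]
nut [0.5414 0.0811 0.192 ]
rimL [0.5431 0.1671 0.174 ]
rimR [ 0.5399 -0.006   0.174 ]
rimT [0.6294 0.0767 0.174 ]
mark [0.5948 0.152  0.174 ]
markin [0.5735 0.1241 0.174 ]
ptr [0.6299 0.1053 0.174 ]
star [0.6377 0.1052 0.174 ]
lugR [0.5731 0.0495 0.194 ]
lugL [0.5036 0.1021 0.194 ]
nut [0.5429 0.0832 0.192 ]
mark [0.5949 0.153  0.174 ]
markin [0.575  0.1258 0.174 ]
lugA [0.5092 0.106  0.194 ]
lugB [0.5819 0.0522 0.194 ]
star [0.6392 0.1087 0.174 ]
startip [0.6355 0.0993 0.174 ]
[[-0.     0.341  0.94 ]
 [-0.001  0.94  -0.341]
 [-1.    -0.002  0.   ]]
```

```bash
cat >> h.py <<'E'
HUB=np.array([.5417,.0818])
def track(p,i,z=.174,dbg=False,hub=HUB):
    """mark angle (world, rad) from bright pixels of the ring"""
    f=K(i);R=np.array(i['R']);t=np.array(i['t'])
    v,u=np.mgrid[:420,:560]
    d=np.stack([(u-i['cx'])/f,(v-i['cy'])/f,np.ones_like(u,float)],-1)@R
    c=-R.T@t; X=c+d*((z-c[2])/d[...,2])[...,None]
    q=X[...,:2]-hub; r=np.hypot(*np.moveaxis(q,-1,0))
    g=p.astype(float).min(-1)
    m=(r>.057)&(r<.085)
    w=np.clip(g-130,0,None)*m
    if w.sum()<50: return None,w.sum()
    e=np.exp(1j*np.arctan2(q[...,1],q[...,0]))
    k=(w*e).sum()/w.sum()
    return np.angle(k),abs(k),w.sum()
E
python3 - <<'E'
from h import *
for n in('top','scene'):
    p=cv2.imread(f'pics/{n}0.png')[:,:,::-1];i=camera_info(n)
    print(n,track(p,i))
    f=K(i);R=np.array(i['R']);t=np.array(i['t'])
    # rim overlay
    o=cv2.resize(p[:,:,::-1],None,fx=5,fy=5,interpolation=cv2.INTER_CUBIC)
    for a in np.arange(0,2*np.pi,.1):
        for r,z,col in((.088,.174,(0,0,255)),(.051,.178,(0,255,0))):
            u,v=proj(i,[HUB[0]+r*np.cos(a),HUB[1]+r*np.sin(a),z]);cv2.circle(o,(int((u+.5)*5),int((v+.5)*5)),2,col,-1)
    for a in (12,15,18):
        for r in (.088,.106):
            u,v=proj(i,[HUB[0]+r*np.cos(np.radians(a)),HUB[1]+r*np.sin(np.radians(a)),.175]);cv2.circle(o,(int((u+.5)*5),int((v+.5)*5)),2,(255,0,255),-1)
    u,v=map(int,proj(i,[*HUB,.174]));cv2.imwrite(f'pics/ov_{n}.png',o[(v-60)*5:(v+60)*5,(u-60)*5:(u+60)*5])
i=camera_info('top')
def px(x,y): return (x+.5)/5-.5+195,(y+.5)/5-.5+145
for z in(.008,):
  a,b,c=[ray_z(i,*px(*q),z) for q in((175,542),(478,455),(442,335))]
  d=b-a;print(np.degrees(np.arctan2(d[1],d[0]))+90,np.linalg.norm(d),a,b); d=c-b;print(np.degrees(np.arctan2(d[1],d[0])))
E
```

```text
top (np.float64(0.9298827641361903), np.float64(0.9997404421922118), np.float64(1170.0))
scene (np.float64(0.9969504449710838), np.float64(0.9503160315018059), np.float64(835.0))
14.932613822204203 0.16732561545336644 [0.42329442 0.13642103 0.008     ] [ 0.46641135 -0.02525393  0.008     ]
15.410405624828686
```

View pics/ov_top.png

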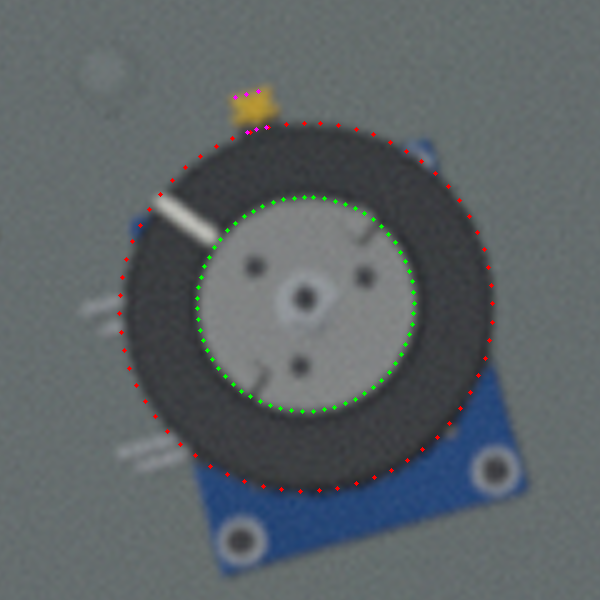

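View pics/ov_scene.png

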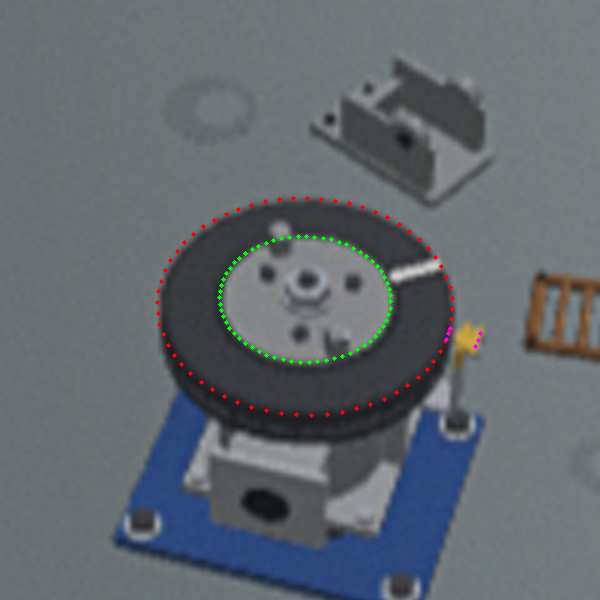

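```bash
sed -i 's/g-130/g-thr/; s/hub=HUB)/hub=HUB,thr=165)/' h.py; python3 - <<'E'
from h import *
for n in('top','scene'):
    p=cv2.imread(f'pics/{n}0.png')[:,:,::-1];i=camera_info(n)
    for th in(150,165,180): print(n,track(p,i,thr=th))
    h=cv2.cvtColor(p,cv2.COLOR_RGB2HSV)
    m=(h[...,0]>15)&(h[...,0]<32)&(h[...,1]>130)
    u,v=map(int,proj(i,[*HUB,.174]));mm=np.zeros_like(m);mm[v-60:v+60,u-60:u+60]=1;m&=mm
    ys,xs=np.nonzero(m)
    for z in (.172,.176):
      q=ray_z(i,xs.mean(),ys.mean(),z)[:2]-HUB;print(m.sum(),z,np.hypot(*q),np.degrees(np.arctan2(q[1],q[0])))
    print(xs.mean(),ys.mean())
E
```

```text
top (np.float64(0.9301198473747564), np.float64(0.9998492010848271), np.float64(535.0))
top (np.float64(0.9291045799720157), np.float64(0.9999258706748103), np.float64(188.0))
top (None, np.float64(4.0))
38 0.172 0.09899353961105287 14.151860772527016
38 0.176 0.09796358234909006 14.103911838579236
235.3421052631579 159.21052631578948
scene (np.float64(0.9298870463173958), np.float64(0.9997387173762865), np.float64(459.0))
scene (np.float64(0.9278190350871081), np.float64(0.9997880992506296), np.float64(264.0))
scene (np.float64(0.9238557435086194), np.float64(0.9999505223299613), np.float64(94.0))
23 0.172 0.09951098511160261 14.31914350851191
23 0.176 0.10021946891612 12.279970216931359
327.82608695652175 188.04347826086956
```

>>> {"fn": "send_rows", "kwargs": {"increments": [[[0, 1.8, -3.4, 0.1, -0.02], [0, 1.8, -3.4, 0.1, -0.02], [0, 1.8, -3.4, 0.1, -0.02], [0, 1.8, -3.4, 0.1, -0.02], [0, 1.8, -3.4, 0.1, -0.02], [0, 1.8, -3.4, 0.1, -0.02], [0, 1.8, -3.4, 0.1, -0.02], [0, 1.8, -3.4, 0.1, -0.02], [0, 1.8, -3.4, 0.1, -0.02], [0, 1.8, -3.4, 0.1, -0.02]]], "newtons": 10}}

```text
time_s: 1.1
tcp_pos: [0.3915, 0.2363, 0.2527]
orientation: [-2.005, 1.563, -2.551]
wrist_force: [0.9, 0.4, 0.5]
gripper_width: 0.0112
```

>>> {"fn": "send_rows", "kwargs": {"increments": [[[0, 1.9, -3.15, 0, -0.02], [0, 1.9, -3.15, 0, -0.02], [0, 1.9, -3.15, 0, -0.02], [0, 1.9, -3.15, 0, -0.02], [0, 1.9, -3.15, 0, -0.02], [0, 0, 0, 0, 0], [0, 0, 0, 0, 0]]]}}

```text
time_s: 1.8
tcp_pos: [0.4898, 0.0656, 0.2522]
orientation: [-1.871, 1.562, -2.529]
wrist_force: [-1.1, 0.2, 0.0]
gripper_width: 0.0002
```

```bash
python3 - <<'E'
from h import *
s=observe();print(s['time_s'],s['tcp_pos'],s['orientation'],s['gripper_width'],s['wrist_force'])
for n in("top","scene","wrist"):
    p,d=read_camera(n);cv2.imwrite(f"pics/{n}1.png",p[:,:,::-1])
    if n!='wrist':print(track(p,camera_info(n),thr=150))
a=cv2.imread('pics/top1.png')[120:280,170:330];b=cv2.imread('pics/wrist1.png')
cv2.imwrite('pics/j1.png',np.hstack([cv2.resize(a,(400,400)),cv2.resize(b,(400,300)).copy() if 0 else cv2.copyMakeBorder(cv2.resize(b,(400,300)),0,100,0,0,cv2.BORDER_CONSTANT)]))
E
```

```text
1.8 [0.48976074 0.06563991 0.25222616] [-1.87106062  1.5616612  -2.52929688] 0.00021882166079037198 [-1.11201587  0.1707017   0.01712714]
(None, np.float64(0.0))
(np.float64(0.9305576975444072), np.float64(0.9997261824694559), np.float64(538.0))
```

View pics/j1.png

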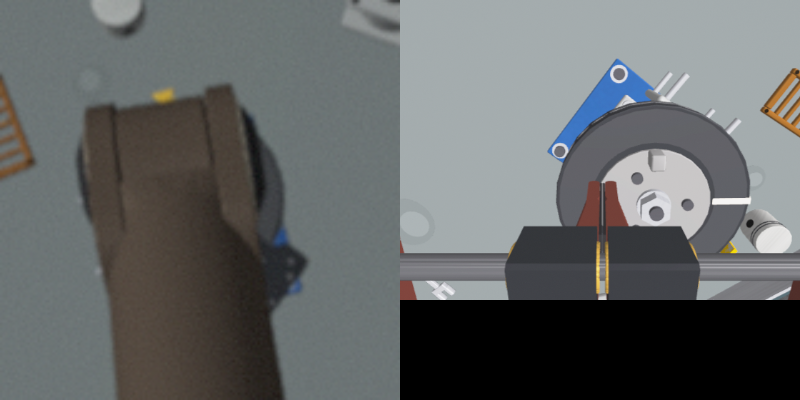

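>>> {"fn": "send_rows", "kwargs": {"increments": [[[0, -0.4, 0.3, -1.5, 0], [0, -0.4, 0.3, -1.5, 0], [0, 0, 0, -0.6, 0], [0, 0, 0, 0, 0], [0, 0, 0, 0, 0]]]}}

```text
time_s: 2.45
tcp_pos: [0.48, 0.0783, 0.2162]
orientation: [-2.066, 1.564, -2.712]
wrist_force: [-0.5, 0.1, 0.3]
gripper_width: 0.0004
```

```bash
python3 - <<'E'
from h import *
s=observe();print(s['time_s'],s['tcp_pos'],s['wrist_force'])
for n in("scene","wrist"):
    p,d=read_camera(n);cv2.imwrite(f"pics/{n}2.png",p[:,:,::-1])
    if n!='wrist':print(track(p,camera_info(n),thr=150))
a=cv2.imread('pics/scene2.png')[120:260,230:370];b=cv2.imread('pics/wrist2.png')
cv2.imwrite('pics/j2.png',np.hstack([cv2.resize(a,(400,400),interpolation=2),cv2.copyMakeBorder(cv2.resize(b,(400,300)),0,100,0,0,cv2.BORDER_CONSTANT)]))
E
```

```text
2.45 [0.47995119 0.07834172 0.21621025] [-0.46554775  0.08171633  0.26094446]
(np.float64(0.9305624429055026), np.float64(0.9997192827902155), np.float64(542.0))
```

View pics/j2.png

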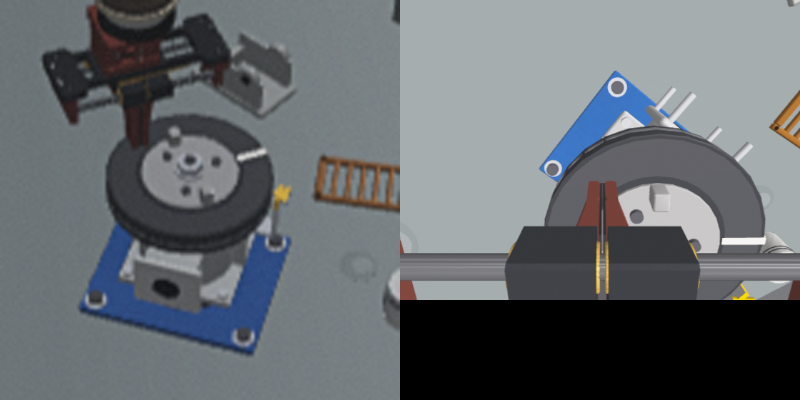

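>>> {"fn": "send_rows", "kwargs": {"increments": [[[0, 0.2, -0.2, -0.6, 0], [0, 0, 0, -0.2, 0], [0, 0, 0, 0, 0]]]}}

```text
time_s: 2.85
tcp_pos: [0.4832, 0.0758, 0.2087]
orientation: [-1.983, 1.566, -2.63]
wrist_force: [0.3, -0.1, -0.0]
gripper_width: 0.0006
```

>>> {"fn": "send_rows", "kwargs": {"increments": [[[0, 0.5, 0.7, 0, 0], [0, 0.6, 0.8, 0, 0], [0, 0.6, 0.8, 0, 0], [0, 0.6, 0.8, 0, 0], [0, -0.3, -0.4, 1, 0], [0, -0.3, -0.4, 4, 0], [0, 0, 0, 3, 0]]]}}

```text
time_s: 3.55
tcp_pos: [0.4997, 0.101, 0.288]
orientation: [-2.001, 1.557, -2.647]
wrist_force: [0.1, 0.6, 0.4]
gripper_width: 0.0004
```

```bash
cat > m.py <<'E'
from h import *
import sys,json
i=camera_info('scene')
for k in range(int(sys.argv[1])):
    t=observe()['time_s'];p,d=read_camera('scene');r=track(p,i,thr=150)
    print(round(t,3),r)
    open('log.txt','a').write(f"{t} {r[0]}\n")
cv2.imwrite('pics/'+sys.argv[2]+'.png',cv2.resize(p[120:260,230:370,::-1],(560,560),interpolation=2))
s=observe();print(s['time_s'],s['tcp_pos'],s['wrist_force'])
E
python3 m.py 4 s3
```

```text
3.55 (np.float64(-0.3649418051493485), np.float64(0.9956839802969255), np.float64(578.0))
3.6 (np.float64(-0.5153682397427443), np.float64(0.999790120288326), np.float64(818.0))
3.65 (np.float64(-0.6683332573037019), np.float64(0.9998128199854843), np.float64(814.0))
3.7 (np.float64(-0.8165763732911016), np.float64(0.9998337078108438), np.float64(796.0))
3.75 [0.49991667 0.10165157 0.28669664] [-0.08920181  0.47634905 -0.57672486]
```

View pics/s3.png

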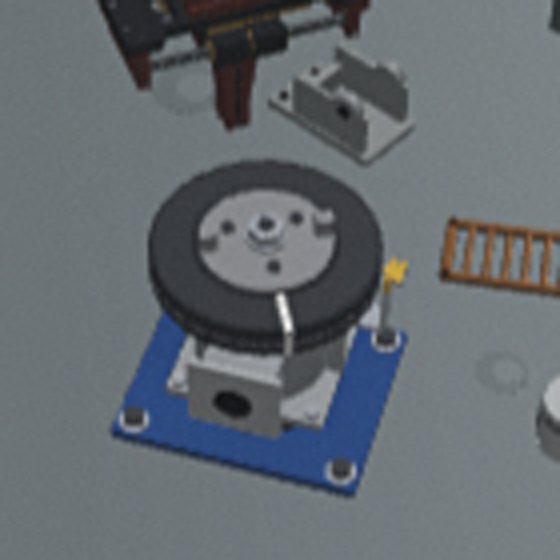

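>>> {"fn": "send_rows", "kwargs": {"increments": [[[0, -0.6, 1.1, 0, 0], [0, -0.6, 1.1, -2, 0], [0, 0, 0, -2, 0], [0, 0, 0, -2, 0], [0, 0, 0, 0, 0], [0, 0, 0, 0, 0], [0, 0, 0, 0, 0]]]}}

```text
time_s: 4.45
tcp_pos: [0.4824, 0.1277, 0.2214]
orientation: [-2.118, 1.55, -2.761]
wrist_force: [-1.1, -0.5, 0.1]
gripper_width: 0.0004
```

```bash
python3 m.py 4 s4
```

```text
4.45 (np.float64(-3.0214772915218733), np.float64(0.9997469041204109), np.float64(428.0))
4.5 (np.float64(3.112997720680202), np.float64(0.9997495575643537), np.float64(585.0))
4.55 (np.float64(2.974546987973848), np.float64(0.9997437149121103), np.float64(542.0))
4.6 (np.float64(2.830283621686618), np.float64(0.9997673354287235), np.float64(552.0))
4.65 [0.48285824 0.12747905 0.22177488] [0.57967588 0.29451394 0.12724968]
```

View pics/s4.png

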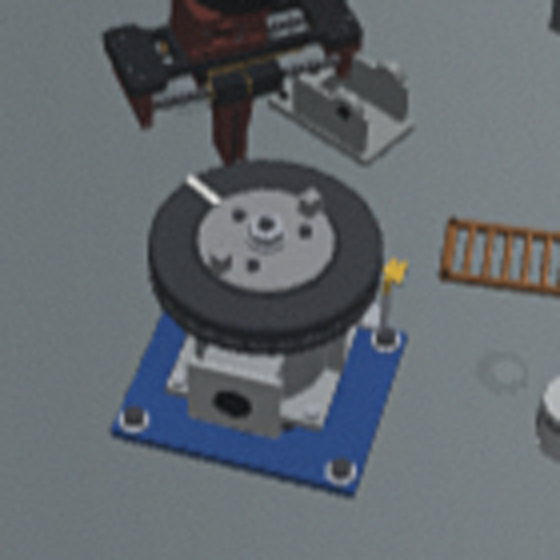

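>>> {"fn": "send_rows", "kwargs": {"increments": [[[0, 0.4, -0.3, -0.8, 0], [0, 0, 0, -0.4, 0], [0, 0, 0, 0, 0], [0, 0, 0, 0, 0], [0, 0, 0, 0, 0], [0, 0, 0, 0, 0], [0, 0, 0, 0, 0], [0, 0, 0, 0, 0], [0, 0, 0, 0, 0], [0, 0, 0, 0, 0], [0, 0, 0, 0, 0], [0, 0, 0, 0, 0], [0, 0, 0, 0, 0], [0, 0, 0, 0, 0], [0, 0, 0, 0, 0], [0, 0, 0, 0, 0], [0, 0, 0, 0, 0], [0, 0, 0, 0, 0], [0, 0, 0, 0, 0], [0, 0, 0, 0, 0]]]}}

```text
time_s: 6.65
tcp_pos: [0.4879, 0.1241, 0.2098]
orientation: [-2.129, 1.554, -2.774]
wrist_force: [0.2, -0.4, 0.3]
gripper_width: 0.0001
```

```bash
python3 m.py 3 s5; python3 - <<'E'
from h import *
p,d=read_camera('wrist');cv2.imwrite('pics/w5.png',p[:,:,::-1])
E
```

```text
6.65 (np.float64(-2.4309947275772714), np.float64(0.9997256705819567), np.float64(485.0))
6.7 (np.float64(-2.5641708415889797), np.float64(0.9828435559682331), np.float64(598.0))
6.75 (np.float64(-2.6712607327032405), np.float64(0.9996402092534917), np.float64(468.0))
6.8 [0.48788412 0.12406098 0.2097602 ] [ 0.21835825  1.06899363 -0.21630352]
```

View pics/w5.png

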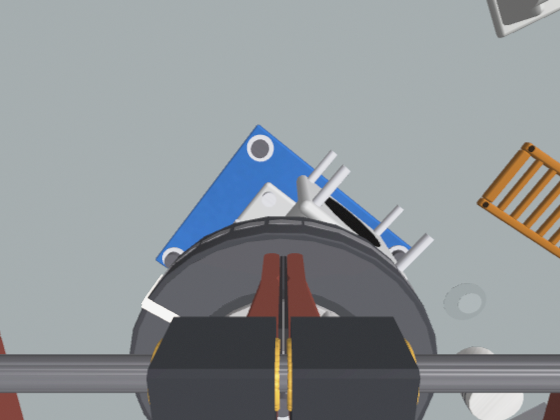

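>>> {"fn": "send_rows", "kwargs": {"increments": [[[0, 0, 0, -0.5, 0]]]}}

```text
time_s: 6.95
tcp_pos: [0.4882, 0.1242, 0.2051]
orientation: [-2.134, 1.555, -2.779]
wrist_force: [0.9, -0.1, 0.3]
gripper_width: 0.0007
```

```bash
python3 m.py 3 s6
```

```text
6.95 (np.float64(3.1340784957728935), np.float64(0.9997377594036135), np.float64(575.0))
7.0 (np.float64(3.016487032057726), np.float64(0.9997761331472683), np.float64(571.0))
7.05 (np.float64(2.9013165755119585), np.float64(0.999747630066981), np.float64(564.0))
7.1 [0.48759425 0.1239808  0.2043296 ] [-0.0363776   0.14696346 -0.80829843]
```

>>> {"fn": "send_rows", "kwargs": {"increments": [[[0, 0, 0, 0, 0], [0, 0, 0, 0, 0], [0, 0, 0, 0, 0], [0, 0, 0, 0, 0], [0, 0, 0, 0, 0], [0, 0, 0, 0, 0], [0, 0, 0, 0, 0], [0, 0, 0, 0, 0], [0, 0, 0, 0, 0], [0, 0, 0, 0, 0], [0, 0, 0, 0, 0], [0, 0, 0, 0, 0], [0, 0, 0, 0, 0], [0, 0, 0, 0, 0], [0, 0, 0, 0, 0], [0, 0, 0, 0, 0], [0, 0, 0, 0, 0], [0, 0, 0, 0, 0], [0, 0, 0, 0, 0], [0, 0, 0, 0, 0]]]}}

```text
time_s: 9.1
tcp_pos: [0.4877, 0.124, 0.2044]
orientation: [-2.124, 1.553, -2.768]
wrist_force: [0.2, -0.4, -0.6]
gripper_width: 0.0003
```

```bash
python3 m.py 3 s7
```

```text
9.1 (np.float64(-1.3979632905381343), np.float64(0.9998076940469984), np.float64(753.0))
9.15 (np.float64(-1.4964472823832669), np.float64(0.9997887024296662), np.float64(806.0))
9.2 (np.float64(-1.5952127737602113), np.float64(0.9997851666632446), np.float64(773.0))
9.25 [0.48767014 0.12398023 0.2043826 ] [ 0.33941846  0.39659548 -0.54533254]
```

>>> {"fn": "send_rows", "kwargs": {"increments": [[[0, 0, 0, 0, 0], [0, 0, 0, 0, 0], [0, 0, 0, 0, 0], [0, 0, 0, 0, 0], [0, 0, 0, 0, 0], [0, 0, 0, 0, 0], [0, 0, 0, 0, 0], [0, 0, 0, 0, 0], [0, 0, 0, 0, 0], [0, 0, 0, 0, 0], [0, 0, 0, 0, 0], [0, 0, 0, 0, 0], [0, 0, 0, 0, 0], [0, 0, 0, 0, 0], [0, 0, 0, 0, 0], [0, 0, 0, 0, 0], [0, 0, 0, 0, 0], [0, 0, 0, 0, 0], [0, 0, 0, 0, 0], [0, 0, 0, 0, 0]]]}}

```text
time_s: 11.25
tcp_pos: [0.4877, 0.124, 0.2044]
orientation: [-2.126, 1.553, -2.77]
wrist_force: [0.1, -0.5, -0.1]
gripper_width: 0.0008
```

```bash
python3 m.py 2 s8
```

```text
11.25 (np.float64(1.0593936117096856), np.float64(0.9997604490554249), np.float64(501.0))
11.3 (np.float64(0.9774900501813435), np.float64(0.9997809886916403), np.float64(589.0))
11.35 [0.48770137 0.12400906 0.20440361] [-0.90957637 -0.03156511 -0.33535335]
```

>>> {"fn": "send_rows", "kwargs": {"increments": [[[0, 0, 0, 0, 0], [0, 0, 0, 0, 0], [0, 0, 0, 0, 0], [0, 0, 0, 0, 0], [0, 0, 0, 0, 0], [0, 0, 0, 0, 0], [0, 0, 0, 0, 0], [0, 0, 0, 0, 0], [0, 0, 0, 0, 0], [0, 0, 0, 0, 0], [0, 0, 0, 0, 0], [0, 0, 0, 0, 0], [0, 0, 0, 0, 0], [0, 0, 0, 0, 0], [0, 0, 0, 0, 0], [0, 0, 0, 0, 0], [0, 0, 0, 0, 0], [0, 0, 0, 0, 0], [0, 0, 0, 0, 0], [0, 0, 0, 0, 0]]]}}

```text
time_s: 13.35
tcp_pos: [0.4877, 0.124, 0.2044]
orientation: [-2.124, 1.553, -2.769]
wrist_force: [-0.0, -0.6, 0.8]
gripper_width: 0.0005
```

```bash
python3 m.py 2 s9
```

```text
13.35 (np.float64(-2.0118507965145236), np.float64(0.9997522961403682), np.float64(689.0))
13.4 (np.float64(-2.079311519104456), np.float64(0.9997606553482464), np.float64(564.0))
13.45 [0.48767939 0.12397954 0.20440411] [-0.31272557 -0.2743836   0.90679197]
```

>>> {"fn": "send_rows", "kwargs": {"increments": [[[0, 0, 0, 0, 0], [0, 0, 0, 0, 0], [0, 0, 0, 0, 0], [0, 0, 0, 0, 0], [0, 0, 0, 0, 0], [0, 0, 0, 0, 0], [0, 0, 0, 0, 0], [0, 0, 0, 0, 0], [0, 0, 0, 0, 0], [0, 0, 0, 0, 0], [0, 0, 0, 0, 0], [0, 0, 0, 0, 0], [0, 0, 0, 0, 0], [0, 0, 0, 0, 0], [0, 0, 0, 0, 0], [0, 0, 0, 0, 0], [0, 0, 0, 0, 0], [0, 0, 0, 0, 0], [0, 0, 0, 0, 0], [0, 0, 0, 0, 0]]]}}

```text
time_s: 15.45
tcp_pos: [0.4877, 0.124, 0.2044]
orientation: [-2.123, 1.553, -2.767]
wrist_force: [-0.2, 0.3, -0.3]
gripper_width: 0.0007
```

```bash
python3 m.py 3 s10; cat > fit.py <<'E'
from h import *
from scipy.optimize import least_squares
L=[l.split() for l in open('log.txt') if 'None' not in l]
T=np.array([float(a) for a,b in L]);A=np.array([float(b) for a,b in L])
P=.253
# crank angle mod 2pi = P - A ; model
t0=T[0]
def mod(q,t):
    th,w,b,a=q; d=a/b; x=t-t0
    return th+(w+d)*(1-np.exp(-b*x))/b-d*x
def res(q):
    e=mod(q,T)-(P-A); return (e+np.pi)%(2*np.pi)-np.pi
q=least_squares(res,[P-A[0],3.0,.0625,.03125],loss='soft_l1',f_scale=.05).x
def om(t): return (q[1]+q[3]/q[2])*np.exp(-q[2]*(t-t0))-q[3]/q[2]
if __name__=='__main__':
    print(q,'rms',np.sqrt((res(q)**2).mean()),res(q).round(3))
    print('now crank',mod(q,T[-1]),'turns',mod(q,T[-1])/2/np.pi,'w',om(T[-1]))
    from scipy.optimize import brentq
    for k in range(1,12):
        try: t=brentq(lambda t:mod(q,t)-2*np.pi*k,t0,t0+28);print(k,round(t,3),round(om(t),3))
        except ValueError: pass
E
python3 fit.py
```

```text
15.45 (np.float64(1.7051336694772374), np.float64(0.9997871932630751), np.float64(639.0))
15.5 (np.float64(1.6497212515789712), np.float64(0.9997586823125939), np.float64(597.0))
15.55 (np.float64(1.5987308655627408), np.float64(0.9998056892571409), np.float64(607.0))
15.6 [0.48768389 0.12398966 0.20440921] [0.1925587  0.10061465 0.2782745 ]
[0.62274558 3.04930921 0.07451524 0.01866867] rms 0.00884784502469116 [ 0.005  0.007  0.005  0.008 -0.005 -0.012 -0.01  -0.013  0.013 -0.002
  0.009 -0.003 -0.006 -0.006  0.014  0.012  0.009 -0.015 -0.017  0.002
  0.001 -0.    -0.     0.004]
now crank 23.79084462597406 turns 3.7864305225550257 w 1.0989086060604618
1 5.562 2.59
2 8.268 2.071
3 11.772 1.538
4 16.845 0.975
5 27.314 0.311
```

>>> {"fn": "send_rows", "kwargs": {"increments": [[[0, 0, 0, -0.3, 0], [0, 0, 0, 0, 0], [0, 0, 0, 0, 0]]]}}

```text
time_s: 15.9
tcp_pos: [0.4876, 0.124, 0.2011]
orientation: [-2.124, 1.553, -2.769]
wrist_force: [0.9, 0.4, -1.0]
gripper_width: 0.0002
```

```bash
python3 m.py 4 s11; python3 fit.py; tail -n 11 log.txt > l2; python3 - <<'E'
from h import *
L=[l.split() for l in open('log.txt')][-7:]
T=np.array([float(a) for a,b in L]);A=np.array([float(b) for a,b in L])
for P in(.247,.253,.262):
    y=P-A
    c=np.polyfit(T-16,y,1);w=c[0];print(P,c, 'cross(with decel .09)', [t for t in [16+np.roots([-.045,w+0.0,c[1]]).min()]])
E
```

```text
15.9 (np.float64(1.230236497314456), np.float64(0.9997197476129942), np.float64(549.0))
15.95 (np.float64(1.1790196864874836), np.float64(0.9996875586830376), np.float64(630.0))
16.0 (np.float64(1.1294319753139186), np.float64(0.999648739620978), np.float64(561.0))
16.05 (np.float64(1.0780625691248462), np.float64(0.999747016948959), np.float64(559.0))
16.1 [0.4876868  0.12402373 0.20118149] [-0.95627868 -0.31705737  0.66389932]
[0.62385159 3.04630542 0.07260295 0.02263161] rms 0.009038435284040797 [ 0.006  0.007  0.006  0.008 -0.006 -0.013 -0.01  -0.014  0.012 -0.003
  0.008 -0.004 -0.006 -0.007  0.016  0.014  0.011 -0.012 -0.014  0.001
  0.001 -0.009 -0.009 -0.005  0.003  0.004  0.007  0.008]
now crank 24.315847172294248 turns 3.869987272937715 w 1.0433015796845724
1 5.562 2.59
2 8.267 2.072
3 11.771 1.537
4 16.864 0.966
5 27.998 0.257
0.247 [ 1.04549588 -0.88122044] cross(with decel .09) [np.float64(16.8758944502652)]
0.253 [ 1.04549588 -0.87522044] cross(with decel .09) [np.float64(16.86968933787315)]
0.262 [ 1.04549588 -0.86622044] cross(with decel .09) [np.float64(16.860388381104414)]
```

View pics/s11.png

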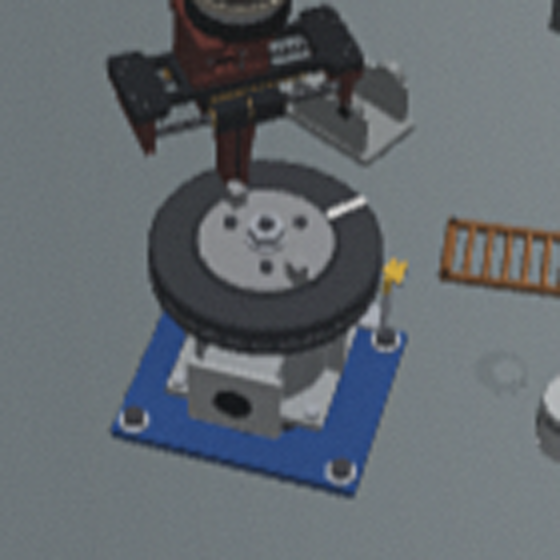

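>>> {"fn": "send_rows", "kwargs": {"increments": [[[0, 0, 0, 0, 0], [0, 0, 0, 0, 0], [0, 0, 0, 0, 0], [0, 0, 0, 0, 0], [0, 0, 0, 0, 0], [0, 0, 0, 0, 0], [0, 0, 0, 0, 0], [0, 0, 0, -0.6, 0], [0, 0, 0, -0.3, 0]]]}}

```text
time_s: 17.0
tcp_pos: [0.4924, 0.1276, 0.1992]
orientation: [-2.982, 1.565, 2.657]
wrist_force: [-3.8, 2.1, 22.1]
gripper_width: 0.0004
```

```bash
python3 m.py 3 s12;python3 - <<'E'
from h import *
p,d=read_camera('wrist');cv2.imwrite('pics/w12.png',p[:,:,::-1])
E
```

```text
17.0 (np.float64(0.22135170659470296), np.float64(0.999765713701767), np.float64(554.0))
17.05 (np.float64(0.2171428884581884), np.float64(0.99975215398357), np.float64(551.0))
17.1 (np.float64(0.22188987611932953), np.float64(0.9997689250009548), np.float64(561.0))
17.15 [0.4924259  0.12757768 0.1992522 ] [-3.1409389   1.45326103 24.97111982]
```

View pics/s12.png

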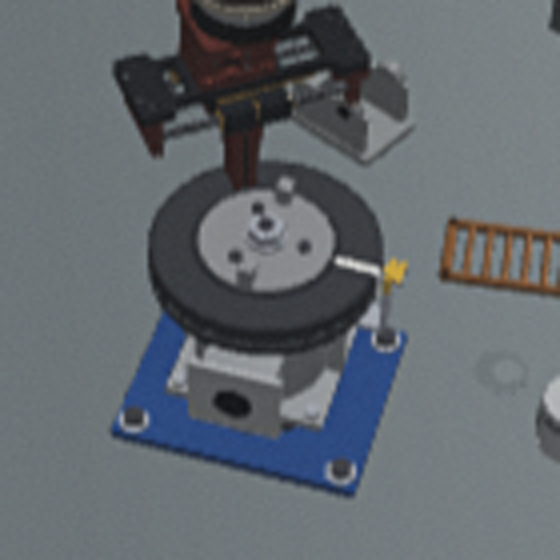

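View pics/w12.png

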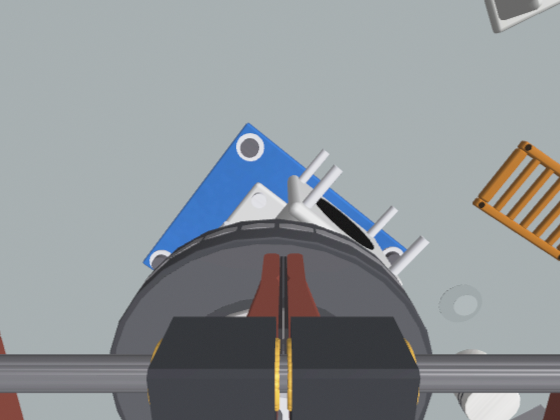

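>>> {"fn": "send_rows", "kwargs": {"increments": [[[0, 0, 0, -0.12, 0], [0, 0, 0, -0.1, 0], [0, 0, 0, -0.1, 0]]]}}

```text
time_s: 17.5
tcp_pos: [0.4947, 0.1294, 0.1993]
orientation: [1.991, 1.564, 1.347]
wrist_force: [-1.8, 1.3, 11.0]
gripper_width: 0.0005
```

```bash
python3 m.py 4 s13
```

```text
17.5 (np.float64(0.18794788851797697), np.float64(0.9867983277223131), np.float64(614.0))
17.55 (np.float64(0.171580255399739), np.float64(0.9997169614677178), np.float64(612.0))
17.6 (np.float64(0.18748324982966436), np.float64(0.9849845986273906), np.float64(616.0))
17.65 (np.float64(0.18812731512704509), np.float64(0.9848804621507427), np.float64(611.0))
17.7 [0.49473888 0.12945104 0.19937353] [-1.74119478  0.68833049 10.36634608]
```

```bash
python3 - <<'E'
from h import *
p,d=read_camera('scene');i=camera_info('scene');np.save('p14.npy',p)
for th in(150,160,170,180):print(track(p,i,thr=th))
o=cv2.resize(p[:,:,::-1],None,fx=10,fy=10,interpolation=cv2.INTER_CUBIC)
for a in (.15,.2,.253):
  for r in (.06,.07,.088,.097):
    u,v=proj(i,[HUB[0]+r*np.cos(a),HUB[1]+r*np.sin(a),.174]);cv2.circle(o,(int((u+.5)*10),int((v+.5)*10)),2,(0,0,255) if a>.25 else (0,255,0),-1)
u,v=map(int,proj(i,[HUB[0]+.08,HUB[1]+.02,.174]));cv2.imwrite('pics/o14.png',o[(v-25)*10:(v+25)*10,(u-25)*10:(u+25)*10])
print(observe()['tcp_pos'])
E
```

```text
(np.float64(0.18964057599687656), np.float64(0.9832096424521534), np.float64(618.0))
(np.float64(0.17350928184904496), np.float64(0.9997785098292679), np.float64(430.0))
(np.float64(0.1733981749597766), np.float64(0.9998257405621055), np.float64(287.0))
(np.float64(0.17284299145748336), np.float64(0.999840557185052), np.float64(177.0))
[0.49475253 0.12944466 0.19936178]
```

View pics/o14.png

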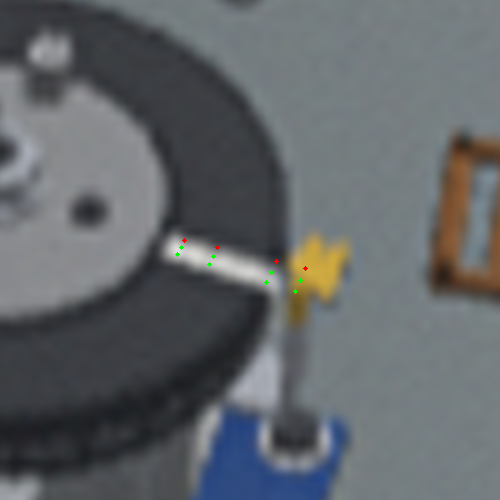

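>>> {"fn": "send_rows", "kwargs": {"increments": [[[0, -0.2, -0.2, -0.09, 0], [0, -0.2, -0.2, -0.09, 0]]]}}

```text
time_s: 17.95
tcp_pos: [0.4926, 0.127, 0.1994]
orientation: [1.659, 1.559, 1.017]
wrist_force: [-0.8, 0.4, 8.8]
gripper_width: 0.0001
```

```bash
sed -i 's/thr=150/thr=165/' m.py; python3 m.py 4 s15
```

```text
17.95 (np.float64(0.21753734486763818), np.float64(0.9998758363576267), np.float64(317.0))
18.0 (np.float64(0.223266428222329), np.float64(0.999830903412527), np.float64(332.0))
18.05 (np.float64(0.22193755075602845), np.float64(0.9998526793468496), np.float64(327.0))
18.1 (np.float64(0.2213054844026557), np.float64(0.9998451587371345), np.float64(336.0))
18.15 [0.49253084 0.12685808 0.19938454] [-1.54604333 -0.23933701  8.89749902]
```

>>> {"fn": "send_rows", "kwargs": {"increments": [[[0, -0.2, -0.2, -0.07, 0]]]}}

```text
time_s: 18.25
tcp_pos: [0.4915, 0.1255, 0.1994]
orientation: [1.576, 1.557, 0.934]
wrist_force: [0.2, 0.6, 7.4]
gripper_width: 0.0005
```

```bash
python3 m.py 5 s16;  python3 - <<'E'
from h import *
p,d=read_camera('scene');i=camera_info('scene')
o=cv2.resize(p[:,:,::-1],None,fx=10,fy=10,interpolation=cv2.INTER_CUBIC)
u,v=map(int,proj(i,[HUB[0]+.08,HUB[1]+.02,.174]));cv2.imwrite('pics/o16.png',o[(v-25)*10:(v+25)*10,(u-25)*10:(u+25)*10])
E
```

```text
18.25 (np.float64(0.2395549497932919), np.float64(0.999846077535585), np.float64(308.0))
18.3 (np.float64(0.2530152570921437), np.float64(0.9998246615289548), np.float64(317.0))
18.35 (np.float64(0.2515959432204504), np.float64(0.9998059540600347), np.float64(335.0))
18.4 (np.float64(0.25020986176408067), np.float64(0.9998202202414099), np.float64(315.0))
18.45 (np.float64(0.24972977448198008), np.float64(0.9998050644283131), np.float64(336.0))
18.5 [0.4912821  0.12527843 0.19940184] [-0.51627726  1.09926087  8.2350952 ]
```

View pics/o16.png

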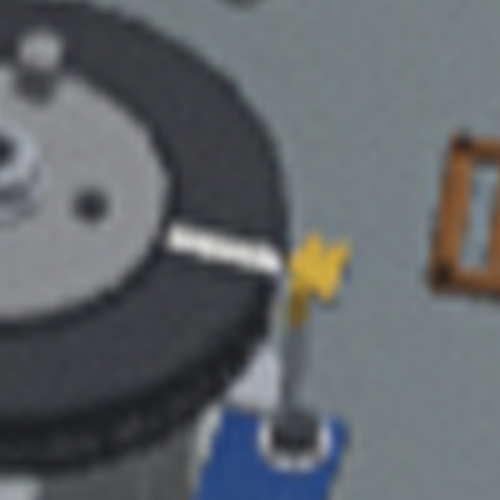

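View pics/s16.png

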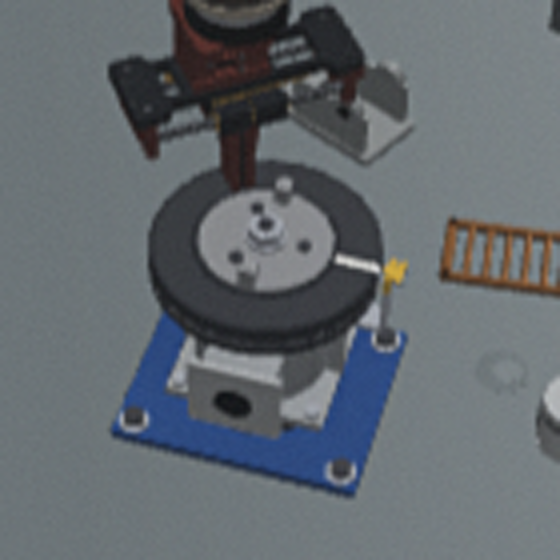

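The mark's outer end at about (280,265) in the enlarged crop now points into the middle of the yellow pointer at about (320,268). The press is steady at 8 N, so I'm handing it in.

```bash
python3 -c "
from cell import bot;print(bot.finish_job())"
```

```text
the job is handed in; nothing more can be done
None
```

The flywheel ended with its white mark at the yellow pointer, held by the closed fingertip. It did not stop there cleanly in one go, though: I had to bring it back a little after the brake.

- **Flick and free run:** I flicked the flywheel clockwise with closed fingers against a lug, to about 3 rad/s. It ran untouched for about 3.9 turns, well over the two asked.
- **Brake:** One fingertip press on the smooth ring stopped it with the mark about 0.03 rad past the pointer. Wrist force was about 25 N during the press.
- **Correction:** When I eased the press, the finger crept and dragged the wheel to about 0.08 rad past the pointer. I turned it back with the same fingertip, without lifting it.
- **Last checks:** The mark measured 0.250 rad against 0.253 for the pointer. The pointer angle itself is only good to about 0.01 rad, because the star tip and the base plate gave slightly different values (14.2° and 15.1°). The finger was still pressing with about 8 N and everything was at rest at 18.5 s. I moved nothing else on the bench.

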